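# Hang up the ear defenders by the press

### The job

The ear defenders are lying on their side on the bench. Stand them upright on their two cups on the bench and let go, then take them afresh by the headband and hang them gently over the steel bar of the green rack, one cup each side of the bar, hanging straight and clear of the bench, and leave them there. Do not disturb the concrete cube, the sieve or the brush.

Things in the scene. Friction and masses are not known exactly. Their poses are not given: they have to be found in the camera images.
- defenders: Rigid ear defenders, 0.2 to 0.37 kg: two red cups with black cushions, joined by a stiff yellow U-shaped headband. Own frame: x from the cups to the headband's crown, y from cup to cup, z along the band's width. They start lying with z up. The origin is in the face they lie on, midway between the cups. Upright = x up, standing on the flat cup ends (own x = -35 mm).
- crown (a point): middle of the headband's crown, on its outside, at own (115, 0, 33) mm; 150 mm above the bench when upright. The band is 22 mm wide (own z 22 to 44) and 16 mm thick; its legs leave the middles of the cups at y = +-43 and join in a half circle of mean radius 43 mm about x = 64
- crown_under (a point): middle of the headband's crown, on its underside, at own (99, 0, 33) mm; this comes to rest on the bar; 134 mm above the cup ends. Hanging, the own z axis lies along the bar
- cup_a (a point): centre of the cup on the +y side, at own (0, 45, 33) mm. Each cup is a block 70 mm along x, 40 mm along y (|y| 25 to 65), 66 mm along z (0 to 66); the gap between the two cups is 50 mm. A cup can be pinched across its 40 mm
- cup_b (a point): centre of the cup on the -y side, at own (0, -45, 33) mm; same size as the other
- rack: Fixed green rack, origin on the bench under the middle of its bar, z up. A round steel bar, 20 mm in diameter, runs along its y axis between two upright green cheeks 10 mm thick, 80 mm deep (x -40 to +40) and 220 mm high, inner faces at y = +-95 mm. The space between the cheeks is open in front (-x), behind and above. Feet: 10 mm high, 120 mm along x, |y| 95 to 125
- bar_mid (a point): top of the bar at the middle of its length, 165 mm above the bench; axes as the rack's (y along the bar)
- cube: bystander: grey concrete test cube, 100 mm, 2.3 kg, origin at its underside
- sieve: bystander: small brass sieve pan, 100 mm diameter, 45 mm high, origin at its underside
- brush: bystander: flat hand brush, 200 mm long, 42 mm wide, 20 mm high, lying on the bench along its x axis, origin at the middle of its underside
There are look-alikes about, which are no part of the job. What is meant by the defenders is not pink, and is the larger of those in its own colour.

How it is judged:
On the way:
1. the ear defenders stand upright on their cups on the bench, crown up, untouched by the robot (angle between defenders's own x axis and vertical below 0.12 rad and height (world z) of crown between 0.142 and 0.158 m and contact force between defenders and the arm below 0.1 N and contact force between defenders and the fingers below 0.1 N and contact force between defenders and rack below 0.1 N and linear speed of defenders below 0.03 m/s), for 0.2 s.
At the end, for the whole second after the job is handed in: The ear defenders hang at rest on the bar, untouched: crown underside on the bar's top (within 15 mm across the bar, -6 to +8 mm in height), within 65 mm of the bar's middle along it, headband upright within 0.2 rad and its width along the bar within 0.4 rad (x of crown_under in the frame of bar_mid between -0.015 and 0.015 m and y of crown_under in the frame of bar_mid between -0.065 and 0.065 m and z of crown_under in the frame of bar_mid between -0.006 and 0.008 m and angle between defenders's own x axis and vertical below 0.2 rad and angle between the z axis of defenders and the y axis of rack, either way round below 0.4 rad and contact force between defenders and rack above 0.5 N and contact force between defenders and the fingers below 0.1 N and linear speed of defenders below 0.03 m/s and angular speed of defenders below 0.3 rad/s).
It fails at once if a bystander is disturbed (moved more than 20 mm) (distance of any of cube, sieve, brush from where it was at the start of the episode above 0.02 m).
It fails at once if the ear defenders are dropped or thrown onto the bar (faster than 0.45 m/s within 40 mm above it, as in a fall of over 10 mm) (horizontal distance between crown_under and bar_mid below 0.09 m and z of crown_under in the frame of bar_mid below 0.04 m and linear speed of defenders above 0.45 m/s).
It also fails if it takes over 72 s, if anything falls off the work surface, if the arm or the gripper's body presses on something with over 40 N, if the wrist force passes 120 N, or if a joint passes its speed limit or range.

### The arm

A 6-joint arm with a two-finger parallel gripper is mounted at the origin on the work surface. World frame = base frame: x ahead of the robot, y to its left, z up, the work surface at z = 0. Lengths are in m, angles in rad, forces in N, time in s.
With the tool pointing down it reaches from about 0.25 to 0.775 m from the base axis. Payload 4 kg.
Tool frame: the origin (TCP) lies midway between the tips of the shut fingers; the grasp point (between the pads) lies 19 mm behind it; z points along the fingers, y is the line along which they close (so a half turn about z gives the same grasp; the last joint's range is limited). The gripper opens to 94 mm and grips with 3 to 60 N. Pads are 16 mm wide; open, the fingers measure 119 mm over their backs; the gripper's body (75 mm by 177 mm) begins 78 mm behind the grasp point.
Start: joints at [-1.404, 0.087, 1.371, -0, 1.684, -0.103], TCP at [0.147, -0.53, 0.206] pointing down, gripper open.
Joint ranges: [-3.1, 3.1], [-0.76, 2.03], [0.27, 2.55], [-1.08, 4.22], [0.17, 2.65], [-2.57, 2.57]. Speed limits (rad/s): [2.79, 2.79, 3.14, 3.14, 3.14, 3.14].

### API

Orientations are given as [roll, pitch, yaw] about the fixed x, y, z axes, in that order (R = Rz(yaw) Ry(pitch) Rx(roll)).
In Python, from bench import robot gives the robot as it stands.
- The arm moves only by the tool servo_tool, never from a script. Its argument "moves" is a list of rows, each a list of 5 numbers: the shift along the tool's x, y, z in units of 25 mm (1.0 is 25 mm), then the turn about the tool's z in units of 6 degrees (1.0 is 6 degrees), then the closure, from 0 (fully open) to 1 (shut). In form: [[dx, dy, dz, yaw, gripper], ...]. A call has 1 to 10 rows; each row is the pose to reach, as a shift and turn from the pose commanded when the call began, along the tool's axes at that moment; what a row does not reach only later rows make up. A row lasts 1/12 s, in which the tool goes at most 41.7 mm and 7.16 degrees, less where a joint would pass 70% of its speed; a pose out of reach is approached as far as the arm can. A call with a gripper value outside its range is refused whole. The fingers move at their own pace and stop on an object; the grip force is fixed at half the most. Time passes only in rows, so rows that repeat a pose let the fingers close. It gives the time, the measured TCP pose, the force, the opening and the grip force at its end, in the units of the state.
- robot.get_obs(): the state, without advancing time (a new reading comes with each control period).
- robot.snapshot(name): name is "side" or "top"; returns a dict with "image" (420x560x3 uint8, blue, green, red), "fx", "fy", "cx", "cy" (pixels), "eye" and "orientation" of the camera in the world. Camera axes: x right, y down, z forward; pixel columns grow to the right and rows downward; lengths in m; the calibration is good to about 2 mm. A picture is of the moment at which its call begins. There is no depth.
- robot.close_job(): hands the job in; it is judged then, once.
The state is a dict: "time": time; "joint_positions": joint angles; "qvel": joint speeds; "joint_torque": joint torques, N m; "tool_pos": TCP position; "ee_rot": TCP orientation; "wrist_force": force on the tool from outside, world axes, zero at the start; "wrist_torque": the same for the moment, N m; "width": finger opening in m; "finger_force": force on a finger pad.
Only numpy, scipy, OpenCV 4.12 (cv2) and the standard library are available. Lean on these libraries where they do the work, as an engineer would, in place of code of your own. Each camera call takes 0.05 s, during which the arm holds its last target. There are 200 camera calls.

## Working session

There is one attempt and no reset: what is moved stays moved. The work goes in short steps, Python scripts to look and compute and a tool call to move; the robot and the scene stay as the last step left them, time stands still between calls to the robot, and variables do not carry over. Pictures are saved under pics/ and viewed, at most 10 in all, crops included, and the job is handed in when it is done.

Besides the shell and the picture viewer there is one more tool, called after ">>>" as a command line: name --pt "numbers of a row" for each row, then --argument value for the rest. servo_tool: Moves the arm, as the interface text tells. Its arguments: {"type":"object","properties":{"moves":{"type":"array"}},"required":["moves"]}

```bash
mkdir -p pics
cat > h.py <<'E'
import numpy as np, cv2
from scipy.spatial.transform import Rotation as R
from bench import robot
def rot(o):
    o=np.array(o,float)
    return o if o.shape==(3,3) else (R.from_euler('xyz',o).as_matrix() if o.size==3 else R.from_quat(o).as_matrix())
def snap(n,f=None):
    s=robot.snapshot(n)
    if f: cv2.imwrite('pics/'+f+'.png',s['image'])
    return s
def ray(s,u,v):
    d=rot(s['orientation'])@np.array([(u-s['cx'])/s['fx'],(v-s['cy'])/s['fy'],1]); return np.array(s['eye']),d/np.linalg.norm(d)
def onz(s,u,v,z):
    e,d=ray(s,u,v); return e+d*(z-e[2])/d[2]
def tri(s1,p1,s2,p2):
    e1,d1=ray(s1,*p1); e2,d2=ray(s2,*p2)
    t=np.linalg.lstsq(np.c_[d1,-d2],e2-e1,rcond=None)[0]
    a,b=e1+t[0]*d1,e2+t[1]*d2; return (a+b)/2,np.linalg.norm(a-b)
def proj(s,P):
    c=rot(s['orientation']).T@(np.array(P)-s['eye']); return np.array([s['fx']*c[0]/c[2]+s['cx'],s['fy']*c[1]/c[2]+s['cy']])
E
python3 - <<'E'
from h import *
for n in('top','side'):
    s=snap(n,n+'0'); print(n,{k:np.round(v,4).tolist() for k,v in s.items() if k!='image'})
print(robot.get_obs())
E
```

```text
top {'fx': 403.8268, 'fy': 403.8268, 'cx': 286.3348, 'cy': 210.6218, 'eye': [0.3506, -0.0446, 0.9894], 'orientation': [-2.98, 0.0112, -1.5445]}
side {'fx': 422.2855, 'fy': 422.2855, 'cx': 278.8607, 'cy': 208.5223, 'eye': [0.1847, 0.6103, 0.9703], 'orientation': [-2.4406, 0.0132, -2.6857]}
{'time': 0.1, 'joint_positions': array([-1.40408382e+00,  8.78854069e-02,  1.37209481e+00,  1.22390816e-05,
        1.68359149e+00, -1.03093904e-01]), 'qvel': array([-1.07654962e-05, -2.09951044e-03, -5.69535230e-03,  1.63056455e-03,
       -7.91309098e-04, -6.81467526e-04]), 'joint_torque': array([ 2.34371699e-03, -3.41251981e+01, -3.03301442e+01,  7.19026895e-02,
        3.03548248e-02, -1.09144473e-04]), 'tool_pos': array([ 0.14652078, -0.52961545,  0.20442308]), 'ee_rot': array([-3.13962536e+00, -2.15766581e-04,  2.69807568e-01]), 'wrist_force': array([ 0.47596101, -0.47182539, -0.19193913]), 'wrist_torque': array([-0.03796957, -0.00465049,  0.03467524]), 'finger_force': 0.0, 'width': 0.09406733670898774}
```

View pics/top0.png

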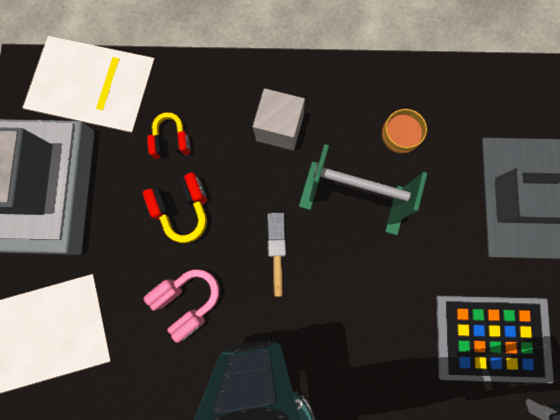

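View pics/side0.png

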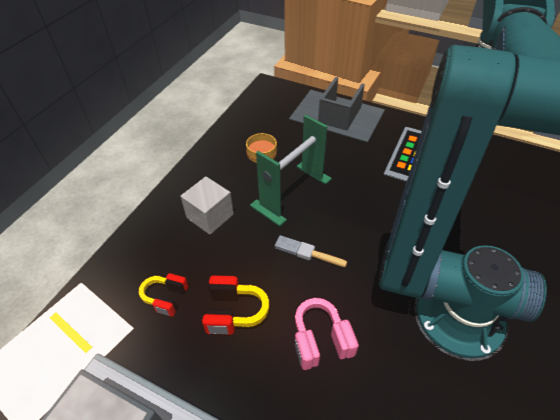

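The top view shows the target: larger red/yellow, cups at about (153,203) and (196,187), crown at about (187,240). The rack bar runs from about (325,172) to (410,197). The brush is at (277,255), the cube at (280,118) and the sieve at (405,130). In the side view the target is at about (235,305) and the bar runs from about (280,165) to (313,141).

```bash
cat >> h.py <<'E'
def mask(s,c):
    H=cv2.cvtColor(s['image'],cv2.COLOR_BGR2HSV); h,S,v=[H[...,i].astype(int) for i in range(3)]
    if c=='y': m=(h>20)&(h<36)&(S>150)&(v>90)
    if c=='r': m=((h<8)|(h>172))&(S>190)&(v>80)
    if c=='g': m=(h>60)&(h<88)&(S>90)&(v>40)
    if c=='b': m=(S<40)&(v>110)
    return m.astype(np.uint8)
def blobs(m,amin=60):
    n,l,st,ce=cv2.connectedComponentsWithStats(m)
    return sorted([(int(st[i,4]),ce[i].round(1).tolist(),l==i) for i in range(1,n) if st[i,4]>=amin],key=lambda a:-a[0])
E
python3 - <<'E'
from h import *
S={n:snap(n) for n in('top','side')}
for n in S:
    for c in 'yrg':
        print(n,c,[b[:2] for b in blobs(mask(S[n],c))][:9])
roi={'top':(300,430,150,215),'side':(262,325,130,180)}
ends={}
for n in S:
    m=mask(S[n],'b'); x0,x1,y0,y1=roi[n]; k=np.zeros_like(m);k[y0:y1,x0:x1]=1
    b=blobs(m*k)[0]; pts=np.argwhere(b[2])[:,::-1].astype(np.float32); r=cv2.minAreaRect(pts); bx=cv2.boxPoints(r)
    d=[np.linalg.norm(bx[1]-bx[0]),np.linalg.norm(bx[2]-bx[1])]
    e=[(bx[0]+bx[1])/2,(bx[2]+bx[3])/2] if d[0]<d[1] else [(bx[1]+bx[2])/2,(bx[3]+bx[0])/2]
    e.sort(key=lambda p:p[0]); ends[n]=e; print(n,b[0],r,e)
A=tri(S['top'],ends['top'][0],S['side'],ends['side'][0]);B=tri(S['top'],ends['top'][1],S['side'],ends['side'][1]);print('bar',A,B)
E
```

```text
top y [(707, [185.6, 226.1]), (364, [107.1, 83.3]), (333, [165.5, 121.5]), (142, [463.1, 329.5]), (142, [494.3, 330.4]), (141, [525.5, 331.5]), (134, [480.7, 362.4]), (119, [511.6, 363.0])]
top r [(348, [193.9, 187.9]), (326, [151.3, 203.0]), (181, [182.3, 142.8]), (181, [151.7, 146.3])]
top g [(1036, [405.8, 203.7]), (676, [312.4, 181.0]), (152, [508.7, 315.2]), (147, [477.7, 314.5]), (144, [463.6, 345.5]), (138, [494.8, 346.4]), (138, [526.3, 347.6])]
side y [(733, [252.7, 306.2]), (399, [70.7, 332.3]), (326, [149.0, 287.2])]
side r [(410, [218.1, 321.4]), (254, [223.2, 279.8]), (191, [164.6, 305.7]), (163, [177.7, 279.3])]
side g [(1386, [268.7, 190.3]), (1213, [314.3, 150.1]), (60, [403.8, 157.7])]
top 778 ((366.81134033203125, 184.16036987304688), (88.460205078125, 8.928436279296875), 15.945395469665527) [array([324.28305, 172.00943], dtype=float32), array([409.33963, 196.31131], dtype=float32)]
side 283 ((296.52117919921875, 151.2952880859375), (6.354433059692383, 45.451171875), 50.90614700317383) [array([278.88354, 165.62587], dtype=float32), array([314.1588, 136.9647], dtype=float32)]
bar (array([ 0.5553943 , -0.10857956,  0.19123201]), np.float64(0.012836265800153956)) (array([ 0.52168186, -0.28676241,  0.16236683]), np.float64(0.00017859306691439653))
```

Run:
```python
from h import *
S={n:snap(n) for n in('top','side')}
T,D=S['top'],S['side']
ea,eb=[(324.3,172),(409.3,196.3)]
e0,d1=ray(D,278.9,165.6);_,d2=ray(D,314.2,137);n=np.cross(d1,d2)
for p in (ea,(345,177.95),(380,187.95),eb):
    e,d=ray(T,*p); t=n@(e0-e)/(n@d); print('bar axis pt',(e+t*d).round(4),onz(T,*p,0.155).round(4))
a,b=onz(T,*ea,.155),onz(T,*eb,.155); u=(a-b)/np.linalg.norm(a-b); print('len',np.linalg.norm(a-b),'dir yaw',np.degrees(np.arctan2(u[1],u[0])),'mid via B',b+u*.095,'avg',(a+b)/2)
# defenders
P={}
for nme,s in S.items():
    y=blobs(mask(s,'y'))[0]; r=[q for q in blobs(mask(s,'r'))[:2]]
    P[nme]=(y,r)
print('band tri',tri(T,P['top'][0][1],D,P['side'][0][1]))
for nme,s in S.items():
    pts=np.argwhere(P[nme][0][2])[:,::-1]
    for z in(.033,.044):
        W=np.array([onz(s,u,v,z)[:2] for u,v in pts]).astype(np.float32)
        rc=cv2.minAreaRect(W*1000); print(nme,z,'band rect',np.round(rc[0],1),np.round(rc[1],1),round(rc[2],1),'centroid',W.mean(0).round(4))
    for q in P[nme][1]: 
        W=np.array([onz(s,u,v,.066)[:2] for u,v in np.argwhere(q[2])[:,::-1]]).astype(np.float32)
        rc=cv2.minAreaRect(W*1000); print('  cup@66',np.round(rc[0],1),np.round(rc[1],1),round(rc[2],1),W.mean(0).round(4))
# zoom crop
c=T['image'][150:260,110:250]; cv2.imwrite('pics/crop1.png',cv2.resize(c,None,fx=5,fy=5,interpolation=cv2.INTER_CUBIC))
```

```text
bar axis pt [ 0.5698 -0.1096  0.1613] [ 0.5715 -0.1101  0.155 ]
bar axis pt [ 0.5578 -0.1532  0.1617] [ 0.5595 -0.1541  0.155 ]
bar axis pt [ 0.538  -0.2262  0.1621] [ 0.5396 -0.2277  0.155 ]
bar axis pt [ 0.5216 -0.2867  0.1623] [ 0.5231 -0.2889  0.155 ]
len 0.18515375755001304 dir yaw 74.86880461289577 mid via B [ 0.54793675 -0.19715     0.155     ] avg [ 0.54730424 -0.19948912  0.155     ]
band tri (array([0.4643019 , 0.21109179, 0.03059847]), np.float64(0.0023903785558620724))
top 0.033 band rect [467.3 212.2] [ 85.8 106.5] 23.1 centroid [0.463  0.2101]
top 0.044 band rect [466.  209.2] [ 84.8 105.3] 23.1 centroid [0.4617 0.2072]
  cup@66 [548.6 187.2] [82.4 30.4] 28.2 [0.5496 0.1877]
  cup@66 [509.1 284.5] [78.8 25.3] 23.6 [0.511 0.285]
side 0.033 band rect [470.1 210.4] [ 83.3 109.6] 25.7 centroid [0.4651 0.2115]
side 0.044 band rect [466.7 215.1] [ 82.3 108.3] 25.7 centroid [0.4618 0.2162]
  cup@66 [505.8 298.7] [77.3 47.3] 23.1 [0.5083 0.2939]
  cup@66 [554.2 194.9] [71.4 25.1] 21.8 [0.554  0.1949]
```

View pics/crop1.png

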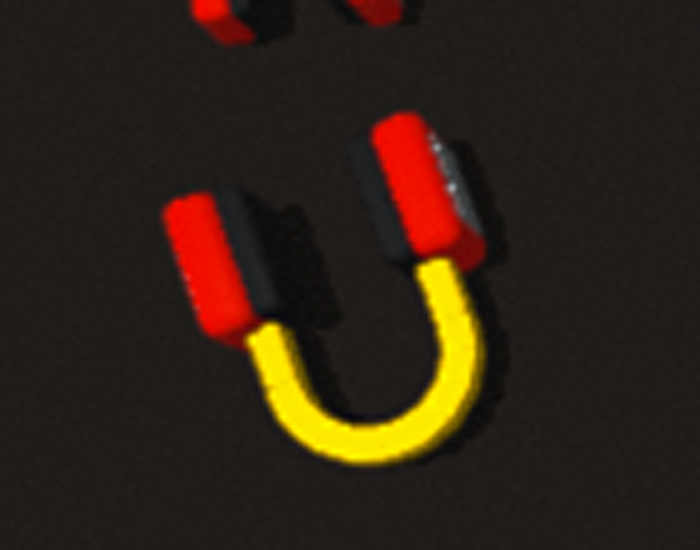

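The crop confirms the lying pose: the crown is near the robot at crop (365,463) and the legs are at (270,345) and (437,285). I'll pinch the +y leg near its cup, with the tool's y along own y.

>>> servo_tool --pt "21.45 -23.56 0 -1.3 0" --pt "21.45 -23.56 0 -1.3 0" --pt "21.45 -23.56 0 -1.3 0" --pt "21.45 -23.56 0 -1.3 0" --pt "21.45 -23.56 0 -1.3 0" --pt "21.45 -23.56 0 -1.3 0" --pt "21.45 -23.56 0 -1.3 0" --pt "21.45 -23.56 0 -1.3 0" --pt "21.45 -23.56 0 -1.3 0" --pt "21.45 -23.56 0 -1.3 0"

```text
time: 1.13
tool_pos: [0.3351, -0.1565, 0.2057]
ee_rot: [3.14, -0.001, 0.405]
wrist_force: [1.2, -1.1, -0.5]
width: 0.0939
finger_force: 0.0
```

>>> servo_tool --pt "11.63 -9.69 0 0 0" --pt "11.63 -9.69 0 0 0" --pt "11.63 -9.69 0 0 0" --pt "11.63 -9.69 0 0 0" --pt "11.63 -9.69 0 0 0" --pt "11.63 -9.69 0 0 0" --pt "11.63 -9.69 2 0 0" --pt "11.63 -9.69 3.4 0 0" --pt "11.63 -9.69 3.4 0 0" --pt "11.63 -9.69 3.4 0 0"

```text
time: 1.97
tool_pos: [0.5061, 0.1815, 0.1181]
ee_rot: [-3.141, 0.002, 0.408]
wrist_force: [0.1, -0.8, -0.8]
width: 0.0941
finger_force: 0.0
```

Run:
```python
from h import *
o=robot.get_obs(); print(o['time'],o['tool_pos'],o['ee_rot'])
for n in('top','side'):
    s=snap(n,n+'1'); print(n,[b[:2] for b in blobs(mask(s,'y'))][:3], proj(s,o['tool_pos']))
c=cv2.imread('pics/side1.png')[180:380,120:370]; cv2.imwrite('pics/crop2.png',cv2.resize(c,None,fx=3,fy=3))
```

```text
1.9667 [0.50610765 0.18150374 0.11807719] [-3.14082100e+00  1.66978497e-03  4.07948173e-01]
top [(365, [107.1, 83.4]), (353, [198.2, 222.6]), (192, [172.7, 119.2])] [189.89359824 202.14089093]
side [(682, [253.6, 307.5]), (399, [70.7, 332.3]), (327, [149.0, 287.2])] [241.16829858 271.57128127]
```

View pics/crop2.png

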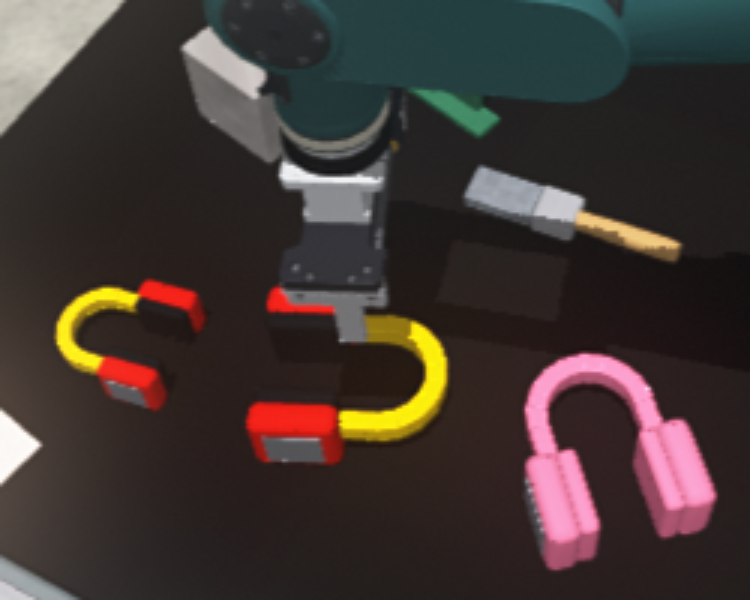

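The side view shows the gripper above the +y leg, next to the cup. Descending and closing.

>>> servo_tool --pt "0 0 1.6 0 0" --pt "0 0 3 0 0" --pt "0 0 3.68 0 0" --pt "0 0 3.68 0 0.6" --pt "0 0 3.68 0 1" --pt "0 0 3.68 0 1" --pt "0 0 3.68 0 1" --pt "0 0 3.68 0 1" --pt "0 0 3.68 0 1" --pt "0 0 3.68 0 1"

```text
time: 2.9
tool_pos: [0.507, 0.1791, 0.0296]
ee_rot: [3.141, -0.002, 0.406]
wrist_force: [0.6, -0.1, 0.7]
width: 0.0509
finger_force: 0.0
```

>>> servo_tool --pt "0 0 0 0 1" --pt "0 0 0 0 1" --pt "0 0 0 0 1" --pt "0 0 0 0 1" --pt "0 0 0 0 1" --pt "0 0 0 0 1" --pt "0 0 0 0 1" --pt "0 0 0 0 1"

```text
time: 3.57
tool_pos: [0.5061, 0.1793, 0.0284]
ee_rot: [-3.141, 0.0, 0.406]
wrist_force: [-0.8, 1.4, 0.0]
width: 0.0153
finger_force: 30.0
```

>>> servo_tool --pt "0.1 0 -0.3 0 1" --pt "0.25 0 -0.65 0 1" --pt "0.5 0 -1 0 1" --pt "0.8 0 -1.3 0 1" --pt "1.1 0 -1.55 0 1" --pt "1.45 0 -1.75 0 1" --pt "1.75 0 -1.9 0 1" --pt "1.75 0 -1.9 0 1"

```text
time: 4.23
tool_pos: [0.549, 0.1969, 0.0777]
ee_rot: [3.141, -0.004, 0.406]
wrist_force: [0.0, -0.3, -3.1]
width: 0.0159
finger_force: 30.0
```

Run:
```python
from h import *
snap('side','side2')
c=cv2.imread('pics/side2.png')[180:380,120:370]; cv2.imwrite('pics/crop3.png',cv2.resize(c,None,fx=3,fy=3))
```

```text
(no output)
```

View pics/crop3.png

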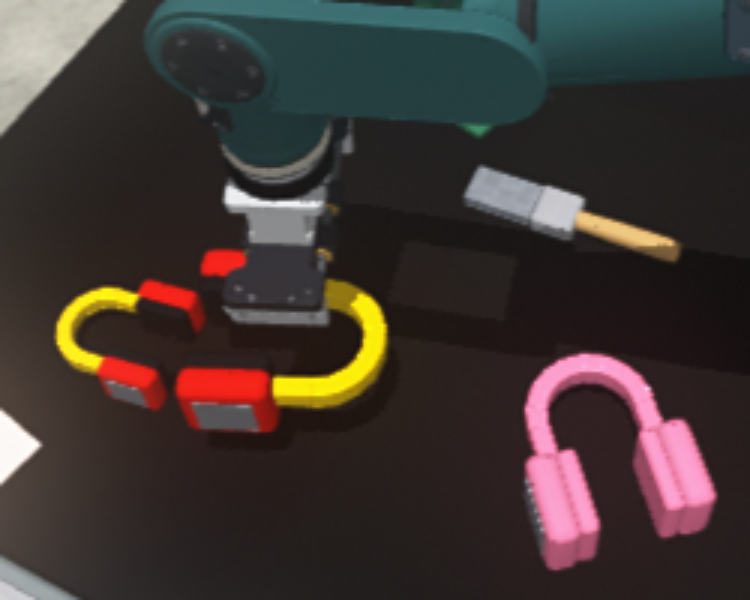

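The grip is holding the defenders rigidly: the band stays horizontal and the wrist carries about 3.1 N, so they are not pivoting. I'll test whether the closure command can lower the grip force enough for gravity to turn them in the pads.

>>> servo_tool --pt "0 0 0.6 0 1" --pt "0 0 0.6 0 0.87" --pt "0 0 0.6 0 0.87" --pt "0 0 0.6 0 0.87"

```text
time: 4.62
tool_pos: [0.546, 0.196, 0.0607]
ee_rot: [-3.142, 0.001, 0.406]
wrist_force: [0.2, 0.8, -3.3]
width: 0.0156
finger_force: 30.0
```

>>> servo_tool --pt "0 0 0 0 0.845" --pt "0 0 0 0 0.845" --pt "0 0 0 0 0.845"

```text
time: 4.87
tool_pos: [0.5468, 0.1963, 0.0616]
ee_rot: [3.141, -0.001, 0.406]
wrist_force: [-0.8, -0.4, -2.5]
width: 0.0157
finger_force: 30.0
```

>>> servo_tool --pt "0 0 0 0 0.835" --pt "0 0 0 0 0.835"

```text
time: 5.03
tool_pos: [0.5466, 0.1963, 0.0612]
ee_rot: [3.141, -0.0, 0.406]
wrist_force: [-0.3, 0.2, -3.3]
width: 0.0157
finger_force: 15.5
```

>>> servo_tool --pt "0 0 0 0 0.83" --pt "0 0 0 0 0.83"

```text
time: 5.2
tool_pos: [0.5467, 0.1962, 0.0612]
ee_rot: [3.141, -0.0, 0.406]
wrist_force: [-1.5, -0.7, -0.5]
width: 0.0161
finger_force: 5.4
```

Run:
```python
from h import *
a=snap('side')['image'][180:380,120:370]; b=snap('top')['image'][130:270,90:250]
a=cv2.resize(a,(500,400)); b=cv2.resize(b,(300,262)); c=np.zeros((400,800,3),np.uint8); c[:,:500]=a; c[:262,500:]=b; cv2.imwrite('pics/v6.png',c)
print(robot.get_obs()['finger_force'],robot.get_obs()['wrist_force'])
```

```text
4.685721695423126 [ 0.70681637  0.82984192 -1.21214992]
```

View pics/v6.png

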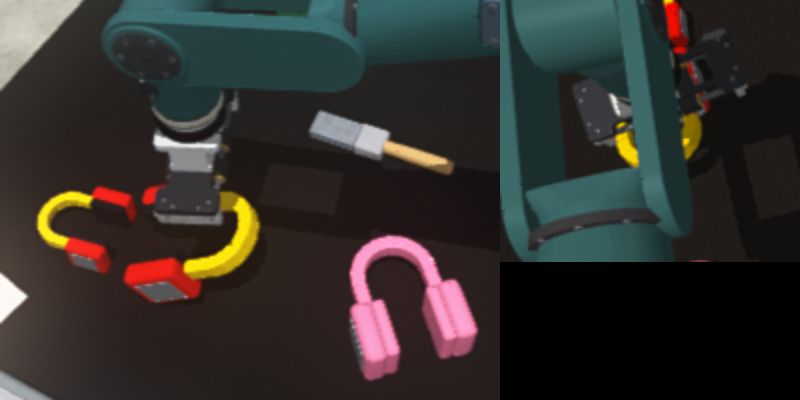

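It now pivots: the crown has risen about 20–25° with the cup edges on the bench. I'll continue along the arc at this light grip.

>>> servo_tool --pt "0.2 0 -0.2 0 0.831" --pt "0.4 0 -0.35 0 0.831" --pt "0.7 0 -0.5 0 0.831" --pt "1.0 0 -0.65 0 0.831" --pt "1.3 0 -0.78 0 0.831" --pt "1.6 0 -0.88 0 0.831" --pt "1.6 0 -0.88 0 0.831" --pt "1.6 0 -0.88 0 0.831"

```text
time: 5.97
tool_pos: [0.5837, 0.2123, 0.0827]
ee_rot: [-3.142, 0.0, 0.406]
wrist_force: [-0.7, -0.8, -2.5]
width: 0.0161
finger_force: 9.5
```

```bash
cat > v.py <<'E'
from h import *
import sys
a=snap('side')['image'][180:380,90:340]; b=snap('top')['image'][110:250,90:250]
a=cv2.resize(a,(500,400)); b=cv2.resize(b,(300,262)); c=np.zeros((400,800,3),np.uint8); c[:,:500]=a; c[:262,500:]=b; cv2.imwrite('pics/'+sys.argv[1]+'.png',c)
print(robot.get_obs()['finger_force'],robot.get_obs()['wrist_force'])
E
python3 v.py v7
```

```text
9.627016954393461 [ 0.4349818  -0.41417285 -2.32246222]
```

View pics/v7.png

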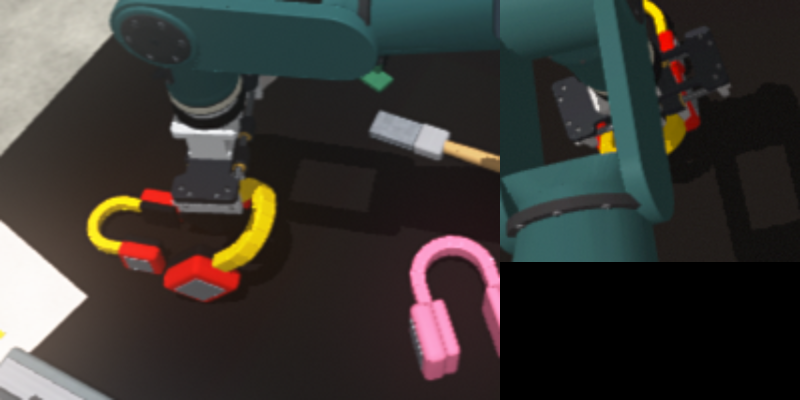

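The object is at about 40–45°, with its cup ends close to the small look-alike at (140,250). I'll lift slightly and carry it back towards the robot before finishing the tip.

>>> servo_tool --pt "0 0 -0.6 0 0.834" --pt "0 0 -1.2 0 0.834" --pt "-0.8 0 -1.2 0 0.834" --pt "-1.6 0 -1.2 0 0.834" --pt "-2.4 0 -1.2 0 0.834" --pt "-3.2 0 -1.2 0 0.834" --pt "-3.8 0 -1.2 0 0.834" --pt "-4 0 -1.2 0 0.834" --pt "-4 0 -0.8 0 0.834" --pt "-4 0 -0.4 0 0.834"

```text
time: 6.9
tool_pos: [0.4923, 0.1728, 0.093]
ee_rot: [3.141, -0.003, 0.406]
wrist_force: [-0.5, -0.1, -3.6]
width: 0.016
finger_force: 15.9
```

>>> servo_tool --pt "0 0 0.1 0 0.832" --pt "0 0 0.2 0 0.831" --pt "0 0 0.3 0 0.83" --pt "0 0 0.3 0 0.83" --pt "0.1 0 0.3 0 0.83" --pt "0.2 0 0.3 0 0.83"

```text
time: 7.4
tool_pos: [0.4965, 0.1747, 0.0857]
ee_rot: [3.141, -0.001, 0.406]
wrist_force: [0.6, -0.2, -3.2]
width: 0.016
finger_force: 9.9
```

```bash
python3 v.py v8
```

```text
9.93470331501328 [-0.05202572 -0.57751168 -2.25703328]
```

View pics/v8.png

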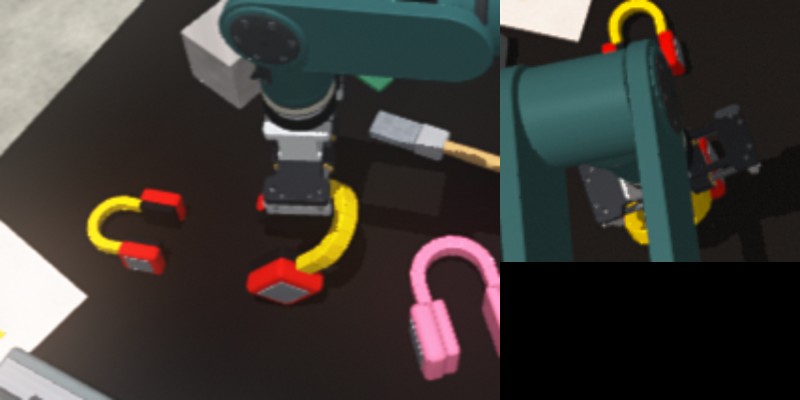

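The side view shows the object back clear of the look-alike, cup at (285,282), still at about 40–45°. I'll get the tilt numerically by casting the cup plate and band pixels onto their own vertical planes.

```bash
cat > tilt.py <<'E'
from h import *
o=robot.get_obs(); T=np.array(o['tool_pos']); yaw=o['ee_rot'][2]
X=np.array([np.cos(yaw),np.sin(yaw),0]); Y=np.array([np.sin(yaw),-np.cos(yaw),0])  # tool x, tool y(own +y)
s=snap('side')
def cast(m,yo):
    p0=T+Y*(yo-.043); out=[]
    for u,v in np.argwhere(m)[:,::-1]:
        e,d=ray(s,u,v); q=e+d*((p0-e)@Y)/(d@Y); out.append([(q-T)@X*1000,q[2]*1000])
    return np.array(out,np.float32)
r=blobs(mask(s,'r'))
y=blobs(mask(s,'y'))
tp=proj(s,T+Y*-.108-np.array([0,0,.06]))
r=min([b for b in r if b[0]>150],key=lambda b:np.linalg.norm(np.array(b[1])-tp))
H=cv2.cvtColor(s['image'],cv2.COLOR_BGR2HSV)
hull=cv2.convexHull(np.argwhere(r[2])[:,::-1].astype(np.int32)); k=np.zeros(H.shape[:2],np.uint8); cv2.fillPoly(k,[hull],1)
pl=blobs(((H[...,1]<90)&(H[...,2]>60)&(k>0)).astype(np.uint8),20)
print('tcp',T.round(4),'red',r[:2],'plate',[b[:2] for b in pl][:2])
print('plate rect(X,z)',cv2.minAreaRect(cast(pl[0][2],-.065)))
h=cast(k,-.065);print('cup X',h[:,0].min(),h[:,0].max(),'z',h[:,1].min(),h[:,1].max())
yb=min([b for b in y if b[0]>150],key=lambda b:np.linalg.norm(np.array(b[1])-proj(s,T-Y*.05-X*.03)))
h=cast(yb[2],0.); print('band',yb[:2],'top X,z',h[h[:,1].argmax()],'minX',h[:,0].min())
E
python3 tilt.py
```

```text
tcp [0.4968 0.1748 0.0859] red (415, [231.2, 318.1]) plate [(117, [231.2, 325.2])]
plate rect(X,z) ((28.9821834564209, 50.51747131347656), (38.26011276245117, 47.25227355957031), 42.52321243286133)
cup X -20.397827 69.99462 z 39.8363 136.87794
band (622, [256.4, 295.0]) top X,z [-33.4687  193.03217] minX -55.962208
```

>>> servo_tool --pt "0.1 0 0 0 0.829" --pt "0.3 0 -0.08 0 0.829" --pt "0.5 0 -0.15 0 0.829" --pt "0.7 0 -0.2 0 0.829" --pt "0.9 0 -0.23 0 0.829" --pt "1.1 0 -0.25 0 0.829" --pt "1.3 0 -0.25 0 0.829" --pt "1.5 0 -0.25 0 0.829" --pt "1.5 0 -0.25 0 0.829"

```text
time: 8.3
tool_pos: [0.5314, 0.1897, 0.0916]
ee_rot: [3.141, -0.001, 0.406]
wrist_force: [-0.5, 0.2, -3.1]
width: 0.0164
finger_force: 9.6
```

```bash
python3 tilt.py
```

```text
tcp [0.5314 0.1897 0.0916] red (400, [215.8, 316.7]) plate [(94, [215.8, 323.3])]
plate rect(X,z) ((26.7513370513916, 65.85768127441406), (25.966188430786133, 57.89725875854492), 84.57764434814453)
cup X -23.366016 66.870445 z 49.520794 138.88391
band (631, [239.6, 292.5]) top X,z [-34.913708 198.72238 ] minX -56.284176
```

>>> servo_tool --pt "0 0 0 0 0.826" --pt "0 0 0 0 0.826"

```text
time: 8.52
tool_pos: [0.5302, 0.1892, 0.0915]
ee_rot: [3.142, 0.001, 0.406]
wrist_force: [0.4, 0.6, -3.5]
width: 0.0165
finger_force: 9.8
```

>>> servo_tool --pt "0 0 0 0 0.824" --pt "0 0 0 0 0.824"

```text
time: 8.68
tool_pos: [0.5302, 0.1893, 0.0917]
ee_rot: [3.142, 0.0, 0.406]
wrist_force: [0.9, 0.6, -3.5]
width: 0.0164
finger_force: 7.0
```

```bash
python3 tilt.py
```

```text
tcp [0.5302 0.1893 0.0917] red (395, [220.2, 318.0]) plate [(137, [220.5, 325.5])]
plate rect(X,z) ((16.740253448486328, 50.718849182128906), (38.359657287597656, 49.45705795288086), 33.865501403808594)
cup X -31.049011 57.954983 z 27.448212 134.73607
band (604, [240.1, 292.2]) top X,z [-27.516588 202.43092 ] minX -53.35195
```

>>> servo_tool --pt "0 0 0 0 0.822" --pt "0.2 0 0 0 0.822" --pt "0.4 0 0 0 0.822" --pt "0.6 0 0 0 0.822" --pt "0.8 0 0 0 0.822" --pt "1 0 0.05 0 0.822"

```text
time: 9.23
tool_pos: [0.5542, 0.1994, 0.0907]
ee_rot: [3.141, -0.0, 0.406]
wrist_force: [0.3, -1.1, -0.2]
width: 0.0169
finger_force: 6.9
```

```bash
python3 tilt.py
```

```text
tcp [0.5542 0.1994 0.0907] red (390, [215.6, 318.6]) plate [(144, [215.7, 326.0])]
plate rect(X,z) ((2.839602470397949, 47.230224609375), (38.38782501220703, 53.36796188354492), 21.375158309936523)
cup X -44.12065 43.22578 z 19.779528 129.09981
band (565, [228.2, 290.5]) top X,z [-30.1742 204.5831] minX -49.91001
```

About 69° now, past the tipping point. I'll open slightly and move the fingers in +x slowly so that the band follows the inner finger down to upright, still above the cups.

>>> servo_tool --pt "0.15 0 -0.05 0 0.8" --pt "0.25 0 -0.1 0 0.75" --pt "0.35 0 -0.1 0 0.7" --pt "0.45 0 -0.1 0 0.65" --pt "0.6 0 -0.1 0 0.6" --pt "0.8 0 -0.1 0 0.57" --pt "1.0 0 -0.1 0 0.57" --pt "1.2 0 -0.1 0 0.57" --pt "1.4 0 -0.1 0 0.57" --pt "1.6 0 -0.1 0 0.57"

```text
time: 10.12
tool_pos: [0.5904, 0.2153, 0.0928]
ee_rot: [-3.141, 0.0, 0.406]
wrist_force: [-0.9, -0.3, -0.2]
width: 0.0405
finger_force: 0.0
```

>>> servo_tool --pt "0.2 0 0 0 0.57" --pt "0.4 0 0 0 0.57" --pt "0.6 0 0 0 0.57" --pt "0.8 0 0 0 0.57" --pt "1.0 0 0 0 0.57" --pt "1.3 0 0 0 0.57" --pt "1.6 0 0 0 0.57" --pt "2 0 0 0 0.57" --pt "2.4 0 0 0 0.57" --pt "2.4 0 0 0 0.57"

```text
time: 10.95
tool_pos: [0.6468, 0.2393, 0.0926]
ee_rot: [3.141, -0.001, 0.406]
wrist_force: [-0.3, -0.7, -0.5]
width: 0.0405
finger_force: 0.0
```

```bash
python3 v.py v9; python3 tilt.py
```

```text
0.0 [ 0.08617095 -0.31681681 -0.46044531]
tcp [0.6454 0.2388 0.0926] red (183, [161.4, 306.6]) plate [(27, [160.2, 311.1])]
plate rect(X,z) ((16.796899795532227, 113.56364440917969), (29.705812454223633, 11.616517066955566), 52.8610725402832)
cup X -8.918028 38.166515 z 89.89169 160.54108
band (612, [211.0, 286.6]) top X,z [-114.37898  203.83011] minX -123.38321
```

View pics/v9.png

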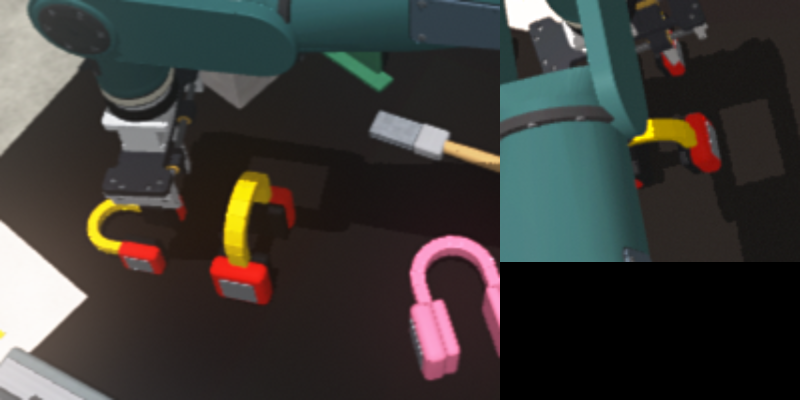

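The defenders now stand upright, crown at about (252,180) in the composite, with the gripper clear. I'll lift out of the way and measure the crown from both views.

>>> servo_tool --pt "0 0 -1.6 0 0.3" --pt "0 0 -3.2 0 0" --pt "0 0 -4.8 0 0" --pt "0 0 -6.4 0 0" --pt "-1 1 -7 0 0" --pt "-9.1 6.5 -7 0 0" --pt "-9.1 6.5 -7 0 0" --pt "-9.1 6.5 -7 0 0" --pt "-9.1 6.5 -7 0 0" --pt "-9.1 6.5 -7 0 0"

```text
time: 11.93
tool_pos: [0.5181, 0.0289, 0.2681]
ee_rot: [3.141, -0.0, 0.406]
wrist_force: [0.8, 0.4, 0.6]
width: 0.0939
finger_force: 0.0
```

>>> servo_tool --pt "-2 1.5 0 -1.2 0" --pt "-4 3 0 -2.4 0" --pt "-4 3 0 -3.6 0" --pt "-4 3 0 -4.8 0" --pt "-4 3 0 -6 0" --pt "-4 3 0 -7.2 0" --pt "-4 3 0 -8.4 0" --pt "-4 3 0 -9.6 0" --pt "-4 3 0 -10.8 0" --pt "-4 3 0 -12 0"

```text
time: 12.77
tool_pos: [0.4571, -0.078, 0.2681]
ee_rot: [3.141, 0.0, 1.623]
wrist_force: [1.0, 0.7, -0.5]
width: 0.094
finger_force: 0.0
```

```bash
cat > up.py <<'E'
from h import *
S={n:snap(n) for n in('top','side')}; T,D=S['top'],S['side']
o=robot.get_obs(); print(o['time'],o['tool_pos'],o['ee_rot'])
for n,s in S.items():
    print(n,'y',[b[:2] for b in blobs(mask(s,'y'))][:4],'r',[b[:2] for b in blobs(mask(s,'r'))][:5])
    for b in blobs(mask(s,'y'))[:3]:
        p=np.argwhere(b[2])[:,::-1]; print('   ext rows',p[:,1].min(),p[:,1].max(),'cols',p[:,0].min(),p[:,0].max(), 'rect@.15',[np.round(q,1) for q in cv2.minAreaRect(np.array([onz(s,u,v,.15)[:2]*1000 for u,v in p],np.float32))])
cv2.imwrite('pics/upt.png',T['image'])
E
python3 up.py
```

```text
12.8667 [ 0.45720018 -0.07799569  0.26811719] [3.14136721e+00 1.73816619e-04 1.61649986e+00]
top y [(644, [167.2, 181.9]), (364, [107.1, 83.3]), (327, [161.1, 118.5]), (145, [511.6, 363.5])] r [(290, [197.1, 186.9]), (186, [149.8, 144.5]), (180, [179.9, 138.1]), (171, [154.1, 202.9])]
   ext rows 173 195 cols 144 194 rect@.15 [array([541.8, 221.7]), array([ 43.1, 104.7]), np.float64(13.7)]
   ext rows 57 109 cols 96 118 rect@.15 [array([766.4, 375.5]), array([ 15.7, 125.4]), np.float64(78.6)]
   ext rows 109 133 cols 148 178 rect@.15 [array([683.4, 247.5]), array([48.9, 67. ]), np.float64(16.7)]
side y [(622, [211.1, 286.4]), (399, [70.7, 332.3]), (335, [144.0, 289.9]), (60, [411.8, 167.9])] r [(364, [211.1, 318.0]), (191, [161.6, 306.8]), (157, [172.3, 279.5]), (137, [231.6, 280.7])]
   ext rows 265 312 cols 202 224 rect@.15 [array([533.8, 261.5]), array([ 42.7, 114.7]), np.float64(14.9)]
   ext rows 313 351 cols 50 91 rect@.15 [array([740.9, 475. ]), array([ 13.9, 123.5]), np.float64(78.1)]
   ext rows 278 306 cols 133 160 rect@.15 [array([662.3, 330.5]), array([51.1, 69.6]), np.float64(6.4)]
```

```bash
cat > crown.py <<'E'
from h import *
T,D=snap('top'),snap('side')
def big(s,c,near):
    return min([b for b in blobs(mask(s,c),100)],key=lambda b:np.linalg.norm(np.array(b[1])-near))
mt=big(T,'y',(167,182))[2]; md=big(D,'y',(211,286))[2]
p=[(u,np.where(mt[:,u])[0].min(),np.where(mt[:,u])[0].max()) for u in range(560) if mt[:,u].any()]
print('top cols',[tuple(map(int,q)) for q in p[::4]])
mid=[q for q in p if 154<=q[0]<=180]
W=np.array([onz(T,u,v-.5,.15)[:2] for u,v,_ in mid]); W2=np.array([onz(T,u,v+.5,.15)[:2] for u,_,v in mid])
for w in(W,W2):
    vx,vy,x0,y0=cv2.fitLine(w.astype(np.float32),cv2.DIST_HUBER,0,1e-4,1e-4).ravel(); print('edge dir deg',np.degrees(np.arctan2(vy,vx))%180,'pt',x0,y0)
p=[(v,np.where(md[v])[0].min(),np.where(md[v])[0].max()) for v in range(420) if md[v].any()]
print('side rows',[tuple(map(int,q)) for q in p[::4]])
# cups
for s,m,n in((T,mask(T,'r'),'top'),(D,mask(D,'r'),'side')):
    for b in blobs(m,100)[:4]:
        print(n,b[:2],[np.round(x,1) for x in cv2.minAreaRect(np.array([onz(s,u,v,.07)[:2]*1000 for u,v in np.argwhere(b[2])[:,::-1]],np.float32))])
c=np.hstack([cv2.resize(T['image'][150:225,125:225],(400,300),interpolation=2),cv2.resize(D['image'][250:340,170:290],(400,300),interpolation=2)]); cv2.imwrite('pics/v10.png',c)
E
python3 crown.py
```

```text
top cols [(144, 184, 185), (148, 179, 193), (152, 177, 195), (156, 176, 195), (160, 175, 186), (164, 174, 185), (168, 174, 184), (172, 173, 184), (176, 173, 184), (180, 173, 184), (184, 174, 185), (188, 175, 187), (192, 180, 187)]
edge dir deg 98.954254 pt 0.5616262 0.22607814
edge dir deg 99.69945 pt 0.5355497 0.22329077
side rows [(265, 213, 215), (269, 209, 223), (273, 207, 223), (277, 205, 224), (281, 204, 223), (285, 203, 214), (289, 203, 213), (293, 202, 213), (297, 202, 212), (301, 202, 213), (305, 202, 213), (309, 205, 214)]
top (292, [197.1, 186.9]) [array([553.5, 182.2]), array([78.1, 32.2]), np.float64(21.3)]
top (185, [149.8, 144.6]) [array([650.9, 298.9]), array([62.4, 22.7]), np.float64(22.8)]
top (182, [179.9, 138.1]) [array([668.8, 227.6]), array([60.4, 22. ]), np.float64(20.3)]
top (171, [154.1, 202.9]) [array([511.8, 278.5]), array([54.9, 27.3]), np.float64(39.0)]
side (364, [211.1, 318.0]) [array([526.4, 298.6]), array([78.5, 46.2]), np.float64(13.6)]
side (191, [161.6, 306.7]) [array([645.2, 321.4]), array([63.5, 27.9]), np.float64(2.0)]
side (159, [172.2, 279.5]) [array([663.7, 250. ]), array([26.1, 65.7]), np.float64(88.4)]
side (136, [231.5, 280.7]) [array([531.8, 195.8]), array([26.2, 60.2]), np.float64(37.4)]
```

View pics/v10.png

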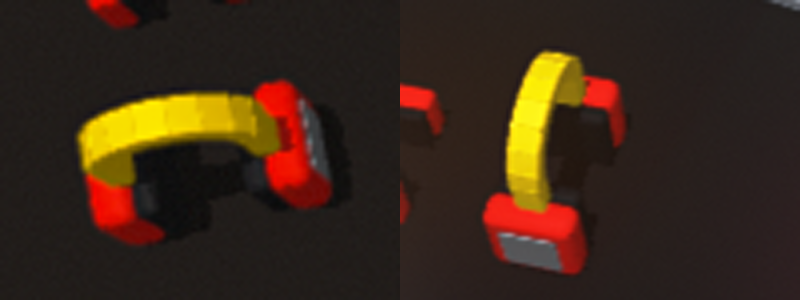

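The last picture shows the defenders standing upright, with the crown strip in the top crop from (80,140) to (275,120) and all cup faces visible. I'll compute the yaw and centre from the cup corners cast onto the bench plane.

Run:
```python
from h import *
T,D=snap('top'),snap('side')
a=onz(D,200,330,0.)[:2]; b=onz(D,222.5,333,0.)[:2]; d=a-b; print('cup_b outer bottom',a,b,np.linalg.norm(d),np.degrees(np.arctan2(d[1],d[0])))
a=onz(D,196,316,.07)[:2]; b=onz(D,225.5,319,.07)[:2]; d=a-b; print('cup_b outer top',a,b,np.linalg.norm(d),np.degrees(np.arctan2(d[1],d[0])))
m=min(blobs(mask(T,'r')),key=lambda q:abs(q[1][0]-197))[2]
W=np.array([onz(T,u,v,.07)[:2] for u,v in np.argwhere(m)[:,::-1]]); print('cup_a hull rect',cv2.boxPoints(cv2.minAreaRect((W*1000).astype(np.float32))))
for yaw in(16,20,23.3):
    y=np.radians(yaw);Z=np.array([np.cos(y),np.sin(y),0]);Y=np.array([np.sin(y),-np.cos(y),0]);C=np.array([.546,.243,0])
    P=lambda x,yy,z:C+Y*yy/1000+Z*(z-33)/1000+np.array([0,0,(x+35)/1000])
    print(yaw,'top: far crown',[proj(T,P(64+51*np.cos(t),51*np.sin(t),44)).round(1).tolist() for t in(-1.2,-.6,0,.6,1.2)],'cupa outer top far/near',proj(T,P(35,65,66)).round(1),proj(T,P(35,65,0)).round(1),'near bottom',proj(T,P(-35,65,0)).round(1))
    print('   side cupb outer',[proj(D,P(x,-65,z)).round(1).tolist() for x,z in((35,66),(35,0),(-35,0),(-35,66))],'crown',proj(D,P(115,0,33)).round(1))
```

```text
cup_b outer bottom [0.55972612 0.30916447] [0.50653561 0.29193667] 0.05591088235131432 17.946546103628123
cup_b outer top [0.55962564 0.30620858] [0.49451486 0.28301551] 0.06911825591716012 19.60637518645051
cup_a hull rect [[511.2852  183.0299 ]
 [522.9682  153.01843]
 [595.7274  181.34247]
 [584.0444  211.35394]]
16 top: far crown [[141.6, 184.5], [146.1, 179.9], [157.8, 175.6], [172.1, 173.3], [183.4, 173.9]] cupa outer top far/near [194.  168.4] [200. 195.] near bottom [206.3 200.6]
   side cupb outer [[193.9, 319.0], [221.8, 323.6], [225.2, 336.4], [198.7, 331.9]] crown [210.9 278.7]
20 top: far crown [[141.6, 186.0], [146.0, 180.8], [157.4, 175.7], [171.5, 172.6], [182.7, 172.6]] cupa outer top far/near [192.5 166.8] [200.5 192.9] near bottom [206.7 198.6]
   side cupb outer [[195.6, 320.2], [224.0, 322.9], [227.2, 335.7], [200.3, 333.0]] crown [210.9 278.7]
23.3 top: far crown [[141.7, 187.2], [145.9, 181.6], [157.1, 175.8], [171.0, 172.0], [182.0, 171.6]] cupa outer top far/near [191.3 165.7] [200.8 191.1] near bottom [206.9 196.9]
   side cupb outer [[197.0, 321.1], [225.7, 322.3], [228.9, 335.0], [201.7, 333.9]] crown [210.9 278.7]
```

>>> servo_tool --pt "12.46 4.2 0 -1.1 0" --pt "12.46 4.2 0 -2.2 0" --pt "12.46 4.2 0 -2.73 0" --pt "12.46 4.2 0 -2.73 0" --pt "12.46 4.2 0 -2.73 0" --pt "12.46 4.2 0 -2.73 0" --pt "12.46 4.2 0 -2.73 0" --pt "12.46 4.2 0 -2.73 0" --pt "12.46 4.2 0 -2.73 0.35" --pt "12.46 4.2 0 -2.73 0.5"

```text
time: 13.9
tool_pos: [0.5481, 0.2395, 0.2666]
ee_rot: [-3.139, 0.0, 1.905]
wrist_force: [0.3, -0.4, -0.2]
width: 0.084
finger_force: 0.0
```

>>> servo_tool --pt "0 0 1.4 0 0.4" --pt "0 0 2.8 0 0.4" --pt "0 0 4 0 0.4" --pt "0 0 4.8 0 0.4" --pt "0 0 5.24 0 0.4" --pt "0 0 5.24 0 0.6" --pt "0 0 5.24 0 0.7" --pt "0 0 5.24 0 0.74" --pt "0 0 5.24 0 0.74" --pt "0 0 5.24 0 0.74"

```text
time: 14.73
tool_pos: [0.5494, 0.2381, 0.1391]
ee_rot: [3.138, 0.0, 1.903]
wrist_force: [-0.0, -0.3, 0.3]
width: 0.0268
finger_force: 0.0
```

>>> servo_tool --pt "0 0 0 0 0.76" --pt "0 0 0 0 0.8" --pt "0 0 0 0 0.9" --pt "0 0 0 0 1" --pt "0 0 0 0 1" --pt "0 0 0 0 1"

```text
time: 15.23
tool_pos: [0.5488, 0.2379, 0.1383]
ee_rot: [3.14, 0.0, 1.903]
wrist_force: [-1.5, -1.7, 5.2]
width: 0.022
finger_force: 29.2
```

Gripped (22 mm, 29 N). Lifting.

>>> servo_tool --pt "0 0 -0.2 0 1" --pt "0 0 -0.6 0 1" --pt "0 0 -1.4 0 1" --pt "0 0 -2.4 0 1" --pt "0 0 -3.4 0 1" --pt "0 0 -4.4 0 1" --pt "0 0 -5.6 0 1" --pt "0 0 -6.8 0 1" --pt "0 0 -7.6 0 1" --pt "0 0 -7.9 0 1"

```text
time: 16.07
tool_pos: [0.549, 0.2383, 0.3385]
ee_rot: [3.136, -0.0, 1.903]
wrist_force: [0.2, -1.6, -1.9]
width: 0.0223
finger_force: 29.3
```

Run:
```python
from h import *
o=robot.get_obs();print(o['tool_pos'],o['ee_rot'],o['width'],o['finger_force'],o['wrist_force'],o['wrist_torque'])
T,D=snap('top'),snap('side')
for s in(T,D):
    print([b[:2] for b in blobs(mask(s,'y'),100)][:4],[b[:2] for b in blobs(mask(s,'r'),60)][:6])
# check cup bottoms vs expected, side view: outer face of cup_b
m=[b for b in blobs(mask(D,'y'),100)]
t=np.array(o['tool_pos']);print('tcp proj',proj(T,t),proj(D,t))
```

```text
[0.54895735 0.23833634 0.33854401] [ 3.13565588e+00 -6.81369756e-05  1.90310941e+00] 0.022282328798955836 29.263263841567095 [ 0.15016242 -1.62375916 -1.90718786] [-0.04308562 -0.11116364  0.0345669 ]
[(643, [146.3, 151.1]), (360, [160.9, 118.8]), (217, [110.1, 74.7]), (150, [480.3, 362.5])] [(495, [173.0, 162.9]), (182, [180.0, 138.3]), (176, [122.8, 188.2]), (68, [147.9, 137.4])]
[(642, [193.1, 241.2]), (399, [70.7, 332.3]), (334, [144.0, 289.9])] [(701, [191.8, 274.7]), (191, [161.5, 306.7]), (171, [221.5, 232.6])]
tcp proj [125.46019973 152.42476975] [197.40705629 224.83084885]
```

>>> servo_tool --pt "0 0 -0.8 0 1" --pt "0 0 -1.8 0 1" --pt "-0.5 -0.18 -2.5 -0.5 1" --pt "-1.3 -0.45 -2.5 -1.2 1" --pt "-2.4 -0.84 -2.5 -2 1" --pt "-3.6 -1.26 -2.5 -2.9 1" --pt "-4.8 -1.68 -2.5 -3.8 1" --pt "-6 -2.1 -2.5 -4.7 1" --pt "-7.2 -2.52 -2.5 -5.6 1" --pt "-8.4 -2.94 -2.5 -6.5 1"

```text
time: 17.0
tool_pos: [0.5467, 0.0141, 0.3938]
ee_rot: [-3.139, -0.005, 2.588]
wrist_force: [-0.2, -0.2, -3.2]
width: 0.0221
finger_force: 29.0
```

>>> servo_tool --pt "-0.6 -1 0 -0.5 1" --pt "-1.2 -2 0 -1 1" --pt "-1.8 -3 0 -1.5 1" --pt "-2.4 -4 0 -2 1" --pt "-3 -5 0 -2.4 1" --pt "-3.6 -5.9 0 -2.8 1" --pt "-4.1 -6.6 0 -2.8 1" --pt "-4.4 -7.1 0 -2.8 1" --pt "-4.5 -7.28 0 -2.8 1" --pt "-4.5 -7.28 0 -2.8 1"

```text
time: 17.83
tool_pos: [0.5461, -0.1992, 0.3949]
ee_rot: [3.141, -0.004, 2.875]
wrist_force: [0.1, 0.3, -3.4]
width: 0.0222
finger_force: 29.0
```

```bash
cat > chk.py <<'E'
from h import *
o=robot.get_obs();print(o['time'],o['tool_pos'],o['ee_rot'],o['width'],o['finger_force'],o['wrist_force'])
T,D=snap('top','t_a'),snap('side','s_a')
for n,s in(('top',T),('side',D)):
    print(n,'y',[b[:2] for b in blobs(mask(s,'y'),100)][:5],'r',[b[:2] for b in blobs(mask(s,'r'),60)][:6])
yaw=o['ee_rot'][2]; X=np.array([np.cos(yaw),np.sin(yaw),0]); Y=np.array([np.sin(yaw),-np.cos(yaw),0]); t=np.array(o['tool_pos'])
# predicted centres of cups if crown centred on tcp (tips 4 mm above underside)
for sg in(1,-1):
    for n,s in(('top',T),('side',D)):
        b=[proj(s,t+X*sg*.065*0+X*sg*yy+Y*zz+np.array([0,0,-.003-.134+h])).round(1).tolist() for yy,zz,h in((.065,.033,.07),(.065,-.033,.07),(.065,-.033,0),(.065,.033,0))]
        print('cup',sg,n,b)
E
python3 chk.py
```

```text
17.8333 [ 0.54606939 -0.19923804  0.39488739] [ 3.14078686 -0.00378018  2.87514029] 0.022188870887627034 29.014899828471243 [ 0.12415833  0.26549165 -3.42706238]
top y [(365, [107.1, 83.4]), (327, [161.1, 118.5]), (230, [396.8, 150.9]), (145, [511.6, 363.5]), (143, [463.1, 329.5])] r [(186, [149.8, 144.5]), (182, [179.9, 138.1])]
side y [(399, [70.7, 332.3]), (389, [303.5, 93.6]), (334, [144.0, 289.9]), (199, [281.4, 87.6])] r [(346, [305.2, 122.9]), (193, [161.6, 306.8]), (164, [271.9, 107.4]), (156, [172.2, 279.5])]
cup 1 top [[356.3, 192.3], [394.8, 203.5], [385.1, 210.3], [350.2, 200.1]]
cup 1 side [[306.8, 120.8], [323.5, 108.0], [321.7, 130.2], [305.8, 143.0]]
cup -1 top [[376.2, 121.3], [413.7, 131.7], [402.5, 144.9], [368.5, 135.3]]
cup -1 side [[267.0, 99.9], [284.0, 88.4], [284.1, 110.4], [267.9, 122.0]]
```

Run:
```python
from h import *
D=dict(snap('side'))
for b in blobs(mask(D,'r'),100):
    if b[1][0]>250:
        p=np.argwhere(b[2])[:,::-1]; h=cv2.convexHull(p.astype(np.int32)).reshape(-1,2)
        ap=cv2.approxPolyDP(h.reshape(-1,1,2),2,True).reshape(-1,2); print(b[:2],'hull poly',ap.tolist())
```

```text
(351, [305.1, 122.7]) hull poly [[318, 109], [319, 115], [306, 138], [301, 140], [297, 137], [298, 117], [312, 107]]
(168, [271.8, 107.3]) hull poly [[276, 95], [279, 100], [272, 122], [269, 120], [268, 100]]
```

>>> servo_tool --pt "0.2 0 0.5 0 1" --pt "0.2 0 1.4 0 1" --pt "0.2 0 2.4 0 1" --pt "0.2 0 3.4 0 1" --pt "0.2 0 4.4 0 1" --pt "0.2 0 5.4 0 1" --pt "0.2 0 6.4 0 1" --pt "0.2 0 7.3 0 1" --pt "0.2 0 7.9 0 1" --pt "0.2 0 8.2 0 1"

```text
time: 18.82
tool_pos: [0.5404, -0.195, 0.1892]
ee_rot: [3.14, -0.004, 2.879]
wrist_force: [-1.0, 0.6, -2.4]
width: 0.022
finger_force: 29.0
```

>>> servo_tool --pt "0 0 0.1 0 1" --pt "0 0 0.2 0 1" --pt "0 0 0.3 0 1" --pt "0 0 0.4 0 1" --pt "0 0 0.4 0 1"

```text
time: 19.23
tool_pos: [0.5418, -0.1973, 0.1826]
ee_rot: [-3.141, 0.001, 2.877]
wrist_force: [-0.4, -0.6, -3.1]
width: 0.022
finger_force: 29.0
```

>>> servo_tool --pt "0 0 0.08 0 1" --pt "0 0 0.16 0 1" --pt "0 0 0.24 0 1" --pt "0 0 0.32 0 1" --pt "0 0 0.4 0 1" --pt "0 0 0.4 0 1"

```text
time: 19.73
tool_pos: [0.5412, -0.1971, 0.1712]
ee_rot: [3.141, -0.001, 2.877]
wrist_force: [0.3, -0.1, -3.0]
width: 0.022
finger_force: 29.0
```

>>> servo_tool --pt "0 0 0.06 0 1" --pt "0 0 0.12 0 1" --pt "0 0 0.12 0 1"

```text
time: 19.98
tool_pos: [0.5416, -0.1973, 0.1693]
ee_rot: [-3.141, 0.001, 2.877]
wrist_force: [-0.8, 0.2, -1.7]
width: 0.0223
finger_force: 29.0
```

>>> servo_tool --pt "0 0 0.05 0 1" --pt "0 0 0.05 0 1" --pt "0 0 0.05 0 1"

```text
time: 20.23
tool_pos: [0.5416, -0.1973, 0.1691]
ee_rot: [-3.141, 0.002, 2.877]
wrist_force: [-2.9, -0.0, 3.6]
width: 0.0221
finger_force: 29.0
```

Contact confirmed: the load has moved from the grip to the bar. I'll shift slightly along the sideways force and release gently.

>>> servo_tool --pt "0.06 0 0 0 1" --pt "0.1 0 0 0 1" --pt "0.1 0 0 0 1"

```text
time: 20.48
tool_pos: [0.5409, -0.1972, 0.169]
ee_rot: [-3.141, 0.006, 2.877]
wrist_force: [4.4, -0.6, 3.5]
width: 0.0223
finger_force: 29.0
```

>>> servo_tool --pt "0 0 0 0 0.772" --pt "0 0 0 0 0.768" --pt "0 0 0 0 0.764" --pt "0 0 0 0 0.76" --pt "0 0 0 0 0.755" --pt "0 0 0 0 0.75" --pt "0 0 0 0 0.74" --pt "0 0 0 0 0.72" --pt "0 0 0 0 0.68" --pt "0 0 0 0 0.6"

```text
time: 21.32
tool_pos: [0.5388, -0.1965, 0.1674]
ee_rot: [3.142, -0.001, 2.877]
wrist_force: [0.3, 0.2, 0.2]
width: 0.0339
finger_force: 0.0
```

>>> servo_tool --pt "0 0 0 0 0.5" --pt "0 0 0 0 0.5" --pt "0 0 -0.5 0 0.5" --pt "0 0 -1.2 0 0.5" --pt "0 0 -2.4 0 0.5" --pt "0 0 -3.6 0 0.5" --pt "0 0 -4.8 0 0.5" --pt "0 0 -6 0 0.5" --pt "0 0 -6 0 0.5"

```text
time: 22.07
tool_pos: [0.5407, -0.1973, 0.3269]
ee_rot: [-3.139, 0.014, 2.877]
wrist_force: [0.4, -0.2, 0.8]
width: 0.0471
finger_force: 0.0
```

>>> servo_tool --pt "2 0 0 0 0.5" --pt "4 0 0 0 0.5" --pt "6 0 0 0 0.5" --pt "7 4 0 0 0.5" --pt "7 8 0 0 0.5" --pt "7 8 0 0 0.5" --pt "7 8 0 0 0.5" --pt "7 8 0 0 0.5" --pt "7 8 0 0 0.5" --pt "7 8 0 0 0.5"

```text
time: 22.9
tool_pos: [0.4222, 0.0441, 0.3182]
ee_rot: [-3.141, 0.001, 2.882]
wrist_force: [-0.2, -0.3, 0.3]
width: 0.0467
finger_force: 0.0
```

Run:
```python
from h import *
print(robot.get_obs()['tool_pos'])
for k in range(2):
    for n in('top','side'):
        s=snap(n)
        for c in 'yr':
            for b in blobs(mask(s,c),60):
                if b[1][0]>250 and not(n=='top' and b[1][1]>300):
                    h=cv2.convexHull(np.argwhere(b[2])[:,::-1].astype(np.int32)); print(k,n,c,b[:2],cv2.approxPolyDP(h,2,True).reshape(-1,2).tolist() if k else '')
# expected with crown_under on bar mid
y=np.radians(164.87);X=np.array([np.cos(y),np.sin(y),0]);Y=np.array([np.sin(y),-np.cos(y),0]);C=np.array([.547,-.198,.165])
for n in('top','side'):
    s=snap(n)
    print(n,'crown',proj(s,C+[0,0,.016]).round(1))
    for sg in(1,-1): print(' cup',sg,[proj(s,C+X*sg*.065+Y*zz+np.array([0,0,-.134+h])).round(1).tolist() for zz,h in((.033,.07),(-.033,.07),(-.033,0),(.033,0))])
```

```text
[0.4221991  0.04408151 0.31815024]
0 top y (574, [365.3, 188.9]) 
0 top r (291, [353.4, 213.5]) 
0 top r (125, [357.6, 166.7]) 
0 side y (60, [411.8, 167.9]) 
0 side r (184, [301.5, 188.1]) 
1 top y (574, [365.3, 188.9]) [[375, 167], [375, 179], [364, 210], [352, 210], [363, 170], [367, 165]]
1 top r (291, [353.4, 213.5]) [[369, 218], [363, 222], [340, 217], [338, 214], [343, 205], [368, 211]]
1 top r (125, [357.6, 166.7]) [[366, 163], [361, 172], [350, 173], [356, 161]]
1 side r (182, [301.5, 188.0]) [[310, 181], [304, 198], [299, 199], [296, 195], [297, 183], [301, 179]]
top crown [368.2 181.3]
 cup 1 [[339.5, 212.9], [368.3, 221.3], [362.7, 225.3], [336.0, 217.5]]
 cup -1 [[354.7, 158.8], [383.0, 166.7], [376.5, 174.4], [350.3, 167.0]]
side crown [293.6 148.2]
 cup 1 [[303.4, 185.6], [317.8, 172.9], [316.5, 189.4], [302.6, 201.9]]
 cup -1 [[269.2, 164.7], [283.8, 153.2], [283.9, 169.7], [269.9, 181.2]]
```

```bash
python3 -c "
from bench import robot
print(robot.close_job())"
```

```text
the job is handed in; nothing more can be done
None
```

The defenders were stood upright on their cups and released, then picked up again by the headband and hung over the rack bar. They were hanging straight and still when I handed the job in at about 23 s. No verdict came back, and I didn't re-measure the cube, sieve or brush, though no contact with them showed.

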